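# Pack an engraved block and snap both boxes shut

## Robot

A 6-joint arm with a two-finger parallel gripper is mounted at the origin on the work surface. World frame = base frame: x ahead of the robot, y to its left, z up, the work surface at z = 0. Lengths are in mm, angles in rad, forces in N, time in s.
With the tool pointing down it reaches from about 325 to 875 mm from the base axis. Payload 4.4 kg.
Tool frame: the origin (TCP) lies on the centre line of the jaws, within the pads' length; the fingertips stand ahead of it and the grasp point (between the pads) lies 6 mm ahead of it (ctrl.tcp_to_tips is the z of the fingertips in the tool frame, in mm); z points along the fingers, y is the line along which they close (so a half turn about z gives the same grasp; the last joint's range is limited). The gripper opens to 85 mm and grips with 20 to 120 N. Pads are 22 mm wide; open, the fingers measure 114 mm over their backs; the gripper's body (76 mm by 85 mm) begins 54 mm behind the grasp point. The pads swing forward as they close: fully open they stand 13 mm farther back than shut.
Start: joints at [-1.317, 0.207, 1.542, -0, 1.393, -0.15], TCP at [225.915, -528.763, 225.982] pointing down, gripper open.
Joint ranges: [-2.73, 2.73], [-0.86, 2.22], [0.23, 2.46], [-1.11, 4.25], [0.08, 2.63], [-2.82, 2.82]. Speed limits (rad/s): [2.79, 2.79, 3.14, 3.14, 3.14, 3.14].

## Interface

Orientations are given as a 3x3 rotation matrix whose columns are the frame's x, y, z axes.
In Python, from plant import ctrl, sensors, optics gives the robot as it stands. Calls block until the motion is done:
- ctrl.move_ptp(position, orientation): joint-space move of the TCP to a pose.
- ctrl.move_l(position, rot=None, vel=150, threshold=None): straight line of the TCP; rot=None keeps the orientation; vel is the mean speed in mm/s. With threshold (N) it stops when the force on the tool has changed by that much, and returns True; else False.
- ctrl.set_joints(angles): joint-space move.
- ctrl.gripper_to(opening, force=None): finger opening in mm; force is the grip in N (None keeps the last); returns when the fingers have stopped.
- ctrl.hold(seconds).
- ctrl.solve_ik(position, orientation): joint angles nearest the present ones, or None.
- sensors.read_state(): the state.
- optics.grab_frame(name): name is "scene" or "top" or "wrist"; returns (picture, depth): 400x640x3 uint8, red, green, blue; 400x640 float32, mm along the optical axis (not along the pixel's ray), 0 where there is no reading.
- optics.camera_params(name): a dict with "mtx" (3x3 intrinsics, pixels), "k1" (the pictures are not rectified: a ray, as slopes to the right and down, at radius r is drawn at 1 + k1 r^2 times it, then the intrinsics apply), "R" (3x3) and "t" (3): a world point X has camera coordinates R X + t; the wrist camera has in their place "T_tool_cam" (4x4, takes a point from camera to tool coordinates, whose origin is the TCP and whose axes are the flange's). Camera axes: x right, y down, z forward; pixel columns grow to the right and rows downward; lengths in mm; the calibration is good to about 2 mm. A picture is of the moment at which its call begins: read the wrist's pose just before it. camera_params takes no time and is no camera call.
A pose or a line that the arm cannot do raises ctrl.MotionError and nothing moves.
- ctrl.finish_job(): hands the job in; it is judged then, once.
The state is a dict: "t": time; "q": joint angles; "qvel": joint speeds; "tau": joint torques, N m; "eef_pos": TCP position; "eef_rot": TCP orientation; "force": force on the tool from outside, world axes, zero at the start; "wrist_torque": the same for the moment, N m; "grip_width": finger opening in mm; "grasp_force": force on a finger pad.
Only numpy, scipy, OpenCV 4.12 (cv2) and the standard library are available. Lean on these libraries where they do the work, as an engineer would, in place of code of your own. Each camera call takes 0.05 s, during which the arm holds its last target. There are 200 camera calls.

## Task

Take the engraved wood block out of the tool tray and lay it flat, picture up, in the empty box with the red cover. Then shut both boxes, the red and the green (which keeps the block already in it), pressing each cover down until its catch snaps and holds it fully shut. Leave the two gravers and the loupe where they are.

Things in the scene. Friction and masses are not known exactly. Their poses are not given: they have to be found in the camera images.
- red_box: fixed navy-blue open box, 84 (x) x 112 (y) x 36 mm high, walls and floor 5 mm thick (inside 74 x 102 mm, inner floor 5 mm up), with a red hinged cover; origin: centre of its underside; the front with the catch faces -x, the hinge is on the +x rim
- red_cover (a joint): angle (rad) of the red cover: 0 shut, 1.57 upright, at most 2.2 (leaning back). Starts wide open, 1.7 to 2.1. The stiff hinge stays where left. Plate 92 mm long from the hinge, 108 wide, 6 thick, with a 16 mm lip at its free edge. Pushed lightly it stops on the sprung catch at 0.07 to 0.1 (edge 6 to 9 mm high); about 10 N near the free edge snaps it past the catch to 0, where it is held
- red_hinge (a point): the hinge axis of the red cover, mid-width, 36.5 mm above the table, at the +x rim of its box (its y axis runs along the hinge)
- red_press (a point): where to press on the red cover: middle of its outer face, 14 mm from the free edge and 78 mm from the hinge, on a brass strip; z axis is the outward normal of the face
- green_box: fixed navy-blue open box, 84 (x) x 112 (y) x 36 mm high, walls and floor 5 mm thick (inside 74 x 102 mm, inner floor 5 mm up), with a green hinged cover; origin: centre of its underside; the front with the catch faces -x, the hinge is on the +x rim
- green_cover (a joint): angle (rad) of the green cover: 0 shut, 1.57 upright, at most 2.2 (leaning back). Starts half open, 0.3 to 0.9. The stiff hinge stays where left. Plate 92 mm long from the hinge, 108 wide, 6 thick, with a 16 mm lip at its free edge. Pushed lightly it stops on the sprung catch at 0.07 to 0.1 (edge 6 to 9 mm high); about 10 N near the free edge snaps it past the catch to 0, where it is held
- green_hinge (a point): the hinge axis of the green cover, mid-width, 36.5 mm above the table, at the +x rim of its box (its y axis runs along the hinge)
- green_press (a point): where to press on the green cover: middle of its outer face, 14 mm from the free edge and 78 mm from the hinge, on a brass strip; z axis is the outward normal of the face
- tray: fixed dark-blue tool tray, 150 (x) x 225 (y) x 18 mm high, walls and floor 5 mm thick, a 5 mm wall across the middle makes two compartments (-y and +y halves, each 140 x 105 mm); origin: centre of its underside
- block: loose engraver's wood block, 50 (x) x 36 (y) x 23 mm, 40 g, pale wood with a dark picture on its top face; lies picture up in the tray's +y compartment; origin: centre of its underside, z up out of the picture
- packed_block: a second wood block of the same size with a light-brown picture, already lying in the green box; stays there; origin: centre of its underside
- graver_a: graver with red-brown mushroom handle, about 100 mm long, lying in the tray's -y compartment; leave it; origin under its middle
- graver_b: graver with amber mushroom handle, about 100 mm long, lying in the tray's -y compartment; leave it; origin under its middle
- loupe: black eye loupe, 36 mm across, 32 mm high, standing on the table beyond the boxes; leave it; origin: centre of its underside
Things that resemble listed ones, but are neither listed nor needed, are in the scene too. What is shaped like the green_box but white is not meant. What is shaped like the red_box but orange is not meant.

How it is judged:
By the outcome, as a careful person would: the job done as asked, in the order asked, and still so for the second after the job is handed in, with the robot touching nothing.
It also fails if it takes over 58 s, if anything falls off the work surface, if the arm or the gripper's body presses on something with over 40 N, if the wrist force passes 120 N, or if a joint passes its speed limit or range.

## Working session

There is one attempt and no reset: what is moved stays moved. The work goes in short steps, each a Python script; the robot and the scene stay as the last script left them, time stands still between calls to the robot, and variables do not carry over. Pictures are saved under pics/ and viewed, at most 10 in all, crops included, and the job is handed in when it is done.

```bash
ls; mkdir -p pics
python3 - <<'E'
from plant import ctrl,sensors,optics
import cv2,numpy as np
for n in("top","scene"):
    im,d=optics.grab_frame(n); cv2.imwrite(f"pics/{n}0.png",cv2.cvtColor(im,cv2.COLOR_RGB2BGR)); np.save(f"pics/{n}0.npy",d)
    print(optics.camera_params(n),(d>0).mean())
print(sensors.read_state()["t"],ctrl.tcp_to_tips, optics.camera_params("wrist"))
E
```

```text
pics
{'mtx': array([[437.38233267,   0.        , 321.74167514],
       [  0.        , 437.38233267, 199.66327278],
       [  0.        ,   0.        ,   1.        ]]), 'k1': 0.005947897334342211, 'R': array([[ 1.89847547e-02, -9.99815405e-01,  2.95554008e-03],
       [-9.79298252e-01, -1.91908532e-02, -2.01510903e-01],
       [ 2.01530424e-01,  9.31279827e-04, -9.79481812e-01]]), 't': array([-45.52425032, 581.68095672, 898.41410447])} 0.995875
{'mtx': array([[415.79061878,   0.        , 319.29828796],
       [  0.        , 415.79061878, 195.84975265],
       [  0.        ,   0.        ,   1.        ]]), 'k1': -0.021612483924697626, 'R': array([[ 0.0328204 ,  0.99937049,  0.01347039],
       [ 0.75860251, -0.0161338 , -0.65135392],
       [-0.65072655,  0.03159637, -0.75865448]]), 't': array([  13.23134691, -384.4947522 , 1406.50220497])} 0.9959609375
0.1 25.0 {'mtx': array([[293.99896402,   0.        , 316.48468844],
       [  0.        , 293.99896402, 197.58580529],
       [  0.        ,   0.        ,   1.        ]]), 'k1': -0.05214240103321955, 'T_tool_cam': array([[ 3.91305032e-04, -9.45438057e-01, -3.25801669e-01,
         8.41818607e+01],
       [ 9.99999892e-01,  2.88693958e-04,  3.63296898e-04,
         1.73607357e-01],
       [-2.49417740e-04, -3.25801776e-01,  9.45438068e-01,
        -1.48582931e+02],
       [ 0.00000000e+00,  0.00000000e+00,  0.00000000e+00,
         1.00000000e+00]])}
```

View pics/top0.png

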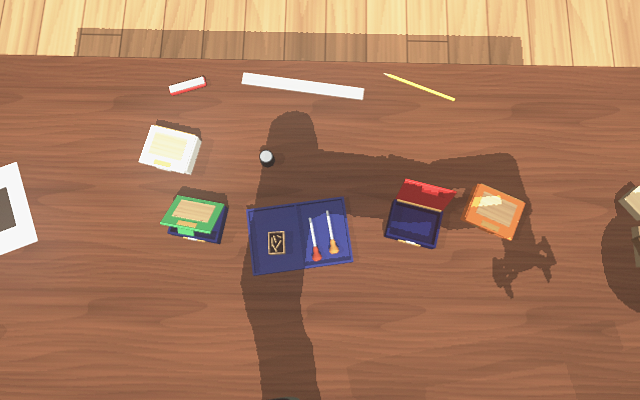

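View pics/scene0.png

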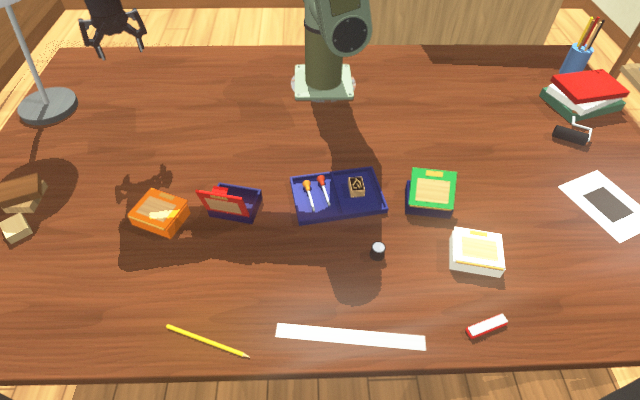

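Top view: the red-covered navy box is at about (412,220), open and empty. The green-covered navy box is at (195,218) and half open. The tray is at (300,236), with the block at (276,243), the gravers at (316,250) and (333,240), and the loupe at (266,158). The white box (170,149) and orange box (495,211) are look-alikes. The scene view agrees.

```bash
cat > h.py <<'E'
import numpy as np,cv2
from plant import ctrl,sensors,optics
def cloud(name,d,pose=None):
    """world point per pixel (400x640x3), nan if no depth"""
    p=optics.camera_params(name); v,u=np.mgrid[:400,:640].astype(np.float64)
    uv=np.stack([u.ravel(),v.ravel()],1)[:,None]
    n=cv2.undistortPoints(uv,p["mtx"],np.array([p["k1"],0,0,0.]))[:,0]
    c=np.c_[n,np.ones(len(n))]*np.where(d>0,d,np.nan).reshape(-1,1)
    if name=="wrist":
        T=p["T_tool_cam"]; w=(c@T[:3,:3].T+T[:3,3])@pose[1].T+pose[0]
    else: w=(c-p["t"])@p["R"]
    return w.reshape(400,640,3)
def wrist(tag):
    s=sensors.read_state(); im,d=optics.grab_frame("wrist")
    cv2.imwrite(f"pics/{tag}.png",cv2.cvtColor(im,cv2.COLOR_RGB2BGR))
    w=cloud("wrist",d,(np.array(s["eef_pos"]),np.array(s["eef_rot"]))); np.save(f"pics/{tag}.npy",w); return im,w
def down(yaw):
    """tool z down, tool y axis at angle yaw+90deg"""
    c,s=np.cos(yaw),np.sin(yaw); return np.array([[c,s,0],[s,-c,0],[0,0,-1.]])
def hsv(im): return cv2.cvtColor(im,cv2.COLOR_RGB2HSV)
E
python3 - <<'E'
from h import *
for n in("top","scene"):
    im=cv2.cvtColor(cv2.imread(f"pics/{n}0.png"),cv2.COLOR_BGR2RGB); w=cloud(n,np.load(f"pics/{n}0.npy")); H=hsv(im).astype(int)
    np.set_printoptions(precision=1,suppress=True)
    h,s,v=H[...,0],H[...,1],H[...,2]; g=(w[...,0]>250)&(w[...,0]<760)&(np.abs(w[...,1])<450)
    for nm,m in dict(navy=(h>105)&(h<130)&(s>100),green=(h>45)&(h<80)&(s>120),red=((h<4)|(h>175))&(s>180)&(v>80)).items():
        k,l,st,c=cv2.connectedComponentsWithStats((m&g).astype(np.uint8))
        for i in range(1,k):
            if st[i,4]>60:
                P=w[l==i]; r=P[:,2]>(28 if nm=="navy" else -99)
                print(n,nm,c[i],st[i,4],"med",np.median(P,0),"lo",np.percentile(P,2,0),"hi",np.percentile(P,98,0),"rect",cv2.minAreaRect(P[:,:2].astype(np.float32)))
    print(n,"table z",np.median(w[300:330,100:200] if n=="top" else w[270:290,420:440],(0,1)))
im=cv2.imread("pics/top0.png")[110:260,120:540]; cv2.imwrite("pics/c1.png",cv2.resize(im,None,fx=1.9,fy=1.9,interpolation=cv2.INTER_CUBIC))
E
```

```text
top navy [249.3 217.7] 81 med [552.1 129.6  16.5] lo [512.7 123.4   1.3] hi [566.3 135.4  20.8] rect ((538.9564208984375, 128.3314208984375), (55.31944274902344, 13.353943824768066), 0.9634383916854858)
top navy [327.7 237.5] 1608 med [507.2 -46.3   4.4] lo [443.  -97.5   0.6] hi [561.6   1.3  18.9] rect ((508.022705078125, -43.90541076660156), (129.22998046875, 106.19762420654297), 7.970128536224365)
top navy [413.4 226.9] 412 med [ 535.4 -248.6    4.1] lo [ 518.2 -283.4    0.4] hi [ 546.7 -196.2    8.4] rect ((530.5648803710938, -236.73977661132812), (34.749332427978516, 98.79019927978516), 0.993395209312439)
top navy [411.9 238.8] 206 med [ 504.3 -235.8   34.6] lo [ 487.3 -290.8    4. ] hi [ 526.  -180.    38.5] rect ((517.5101928710938, -235.09031677246094), (111.33549499511719, 41.769283294677734), 77.89860534667969)
top table z [nan nan nan]
scene navy [338.8 193.5] 2876 med [508.7  20.2   6. ] lo [427.4 -94.6   2.7] hi [586.9 126.6  19.7] rect ((509.3200378417969, 15.99505615234375), (150.36973571777344, 224.77734375), 9.21557331085205)
scene green [431.9 186.7] 770 med [536.5 238.1  74.8] lo [502.4 188.   35.7] hi [585.  296.9  97.8] rect ((504.859130859375, 263.96661376953125), (135.90966796875, 162.52798461914062), 79.31304168701172)
scene red [224.1 196.3] 349 med [ 600.5 -244.8  124.4] lo [ 585.  -304.7   46.1] hi [ 616.3 -204.5  130.3] rect ((596.0028686523438, -253.74502563476562), (105.22750091552734, 23.72710418701172), 75.83702850341797)
scene table z [756.3 206.5   0.2]
```

View pics/c1.png

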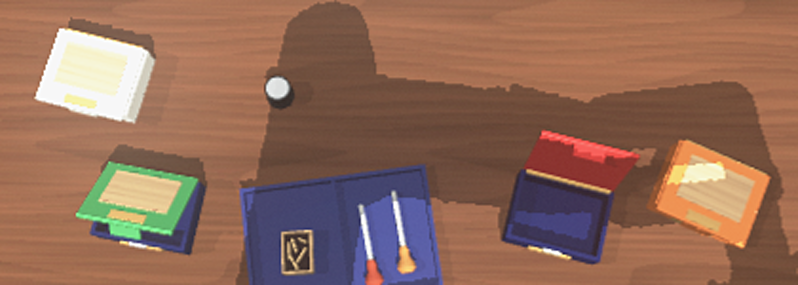

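Candidates: the navy box with the red cover at top (412,220) is the red one, since the box at (495,211) is orange, body included. The navy box with the green cover at (195,218) is the green one, since the box at (170,149) is all white. The crop confirms both, and also that the red box is empty. Next, closer wrist views.

Run:
```python
from h import *
np.set_printoptions(precision=3,suppress=True)
R0=np.array(sensors.read_state()["eef_rot"]); print(R0)
tgt={"red":(-236,1),"blk":(75,1),"grn":(238,1)}
for k,(y,_) in tgt.items():
    for yaw,x in((np.pi,465),(0,575)):
        q=ctrl.solve_ik([x,y,230],down(yaw)); print(k,yaw,q)
        if q is not None: break
    ctrl.move_ptp([x,y,230],down(yaw)); im,w=wrist("w_"+k)
print(sensors.read_state()["t"])
a=[cv2.resize(cv2.imread(f"pics/w_{k}.png"),(400,250)) for k in tgt]
cv2.imwrite("pics/m.png",np.vstack([np.hstack(a[:2]),np.hstack([a[2],a[2]*0])]))
```

```text
[[ 0.92   0.393 -0.001]
 [ 0.393 -0.92   0.002]
 [ 0.    -0.002 -1.   ]]
red 3.141592653589793 [-0.636  0.089  1.667 -0.     1.385 -2.207]
blk 3.141592653589793 [-0.024 -0.022  1.782 -0.     1.382 -1.595]
grn 3.141592653589793 [ 0.307  0.091  1.665 -0.     1.386 -1.264]
3.9083
```

View pics/m.png

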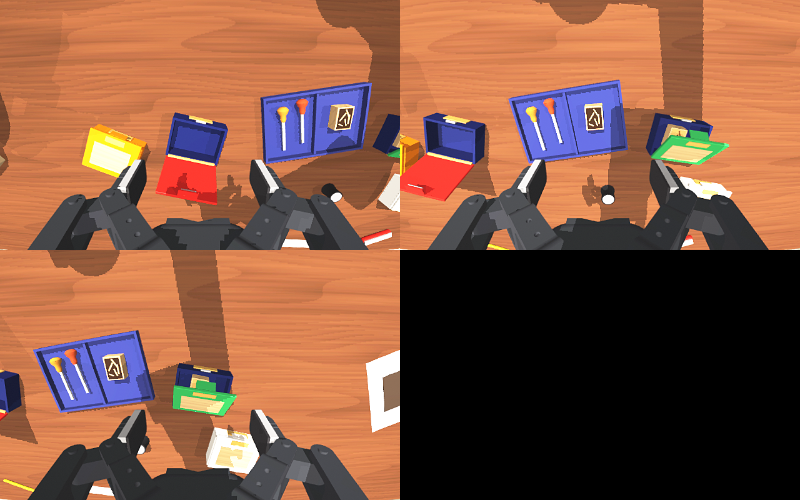

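Wrist views, at half scale. In the red view the open box is at (195,138), its cover leaning back at (190,180). In the block view the block is at (594,118). In the green view the box and cover are at (205,390). Image up is -x. Now to measure from these.

```bash
cat > meas.py <<'E'
from h import *
np.set_printoptions(precision=2,suppress=True)
def load(k):
    im=cv2.cvtColor(cv2.imread(f"pics/w_{k}.png"),cv2.COLOR_BGR2RGB); return hsv(im).astype(int),np.load(f"pics/w_{k}.npy")
def near(w,x,y,r=90): return np.hypot(w[...,0]-x,w[...,1]-y)<r
def big(m):
    k,l,st,c=cv2.connectedComponentsWithStats(m.astype(np.uint8)); i=1+st[1:,4].argmax(); return l==i,c[i],st[i,4]
def rect(P): return cv2.minAreaRect(P[:,:2].astype(np.float32))
def cover(P,nm):
    c=np.median(P,0); 
    for _ in range(4):
        n=np.linalg.svd(P-c,full_matrices=False)[2][2]; r=(P-c)@n; k=np.abs(r)<max(1.5,2*np.median(np.abs(r))); P=P[k]; c=P.mean(0)
    n*=np.sign(n[2]); print(nm,"plane n",n,"c",c,"rms",((P-c)@n).std(),len(P),"tilt",np.arccos(n[2]),"az",np.degrees(np.arctan2(n[1],n[0])),"zrange",P[:,2].min(),P[:,2].max()); return n,c,P
if __name__=="__main__":
    for k,(x,y) in dict(red=(530,-236),grn=(540,238)).items():
        H,w=load(k); h,s,v=H[...,0],H[...,1],H[...,2]
        nav=(h>105)&(h<130)&(s>100)&near(w,x,y)
        P=w[nav&(w[...,2]>33)&(w[...,2]<39)]; print(k,"rim",len(P),np.median(P[:,2]),rect(P))
        P=w[nav&(w[...,2]>1)&(w[...,2]<9)]; print(k,"floor",len(P),np.median(P[:,2]),rect(P))
        col=(((h<6)|(h>174)) if k=="red" else (h>45)&(h<80))&(s>120)&near(w,x+40,y,130)
        m,c,a=big(col); print("px",c,a); cover(w[m],k)
        tb=w[near(w,x-100,y,30)]; print("table",np.nanmedian(tb[:,2]))
    H,w=load("blk"); h,s,v=H[...,0],H[...,1],H[...,2]
    m=near(w,505,75,60)&(w[...,2]>20)&(w[...,2]<32); m,c,a=big(m); P=w[m]; print("blk",c,a,np.median(P[:,2]),rect(P))
    nav=(h>105)&(h<130)&(s>100)&near(w,505,17,150)&(w[...,2]>14)&(w[...,2]<21); P=w[nav]; print("tray",np.median(P[:,2]),rect(P))
E
python3 meas.py
```

```text
red rim 1028 36.35241879826191 ((538.7108154296875, -240.81863403320312), (112.14893341064453, 84.5503158569336), 76.50949096679688)
red floor 3285 5.579483374481242 ((536.828369140625, -241.02793884277344), (109.6388168334961, 80.75849914550781), 76.33326721191406)
px [300.88 289.29] 5539
red plane n [-0.95  0.23  0.22] c [ 590.71 -254.24   83.71] rms 0.5667471263711878 4497 tilt 1.345646378491487 az 166.48209749560064 zrange 39.238055086152315 127.76303534153409
table 319.45457078915933
grn rim 609 36.41714206467887 ((534.0614624023438, 245.3470916748047), (111.9642105102539, 78.54630279541016), 80.70590209960938)
grn floor 1051 5.488775503591853 ((520.6226806640625, 247.3054962158203), (108.95669555664062, 50.641319274902344), 80.44181060791016)
px [324.35 233.47] 2344
grn plane n [ 0.6  -0.1   0.79] c [535.64 243.45  78.62] rms 0.4414258266270576 1621 tilt 0.655798486611163 az -9.530838615008367 zrange 41.52446240431502 98.96820630958501
table 319.6179560448123
blk [310.36 187.28] 1141 28.863273668544224 ((490.317626953125, 66.23635864257812), (50.3819580078125, 36.00324630737305), 4.145115375518799)
tray 18.232259967000118 ((509.1934509277344, 16.307113647460938), (151.15650939941406, 224.96060180664062), 8.978605270385742)
```

Measurements fit the given sizes:

| Item | Measured | Expected |
|---|---|---|
| Red rim | 112.1 x 84.6 mm at z 36.4, yaw -13.5° | 112 x 84 x 36 mm |
| Red cover | θ ≈ 1.80 | 1.7 to 2.1 |
| Green front and rim | 112 mm wide, yaw -9.3° | 112 mm |
| Green cover | θ ≈ 0.66 | 0.3 to 0.9 |
| Block | 50.4 x 36.0 mm, yaw 4.1°, top 28.9 mm | 50 x 36 mm, top 28 mm |

Grasp next.

Run:
```python
from h import *
np.set_printoptions(precision=2,suppress=True)
b=[490.3,66.2]; R=down(np.pi+np.radians(4.1))
ctrl.gripper_to(54,30)
ctrl.move_ptp([*b,110],R)
hit=ctrl.move_l([*b,35],vel=100,threshold=8)
s=sensors.read_state(); print("hit",hit,s["eef_pos"],s["force"])
if not hit:
    ctrl.gripper_to(20,35); ctrl.hold(.1); s=sensors.read_state(); print(s["grip_width"],s["grasp_force"],s["force"])
    ctrl.move_l([*b,130],vel=150); s=sensors.read_state(); print(s["grip_width"],s["grasp_force"],s["force"],s["t"])
    wrist("g1")
cr=np.array([538.7,-240.8]); print(ctrl.solve_ik([*cr,130],down(np.pi-np.radians(13.5))))
```

```text
hit False [491.03  66.33  35.6 ] [ 0.57 -0.4   1.06]
20.003737062421056 0.0 [-0.67  0.71  0.27]
19.928395583436632 0.0 [-0.51 -0.59 -0.45] 7.3833
[-0.57  0.33  1.59 -0.    1.22 -1.9 ]
```

Run:
```python
from h import *
print(sensors.read_state()["eef_pos"])
im,d=optics.grab_frame("top"); cv2.imwrite("pics/t1.png",im[...,::-1])
a=cv2.imread("pics/g1.png"); cv2.imwrite("pics/m2.png",np.vstack([cv2.resize(a,(800,500))[100:],]))
```

```text
[489.1220363   66.23825169 128.67991029]
```

View pics/m2.png

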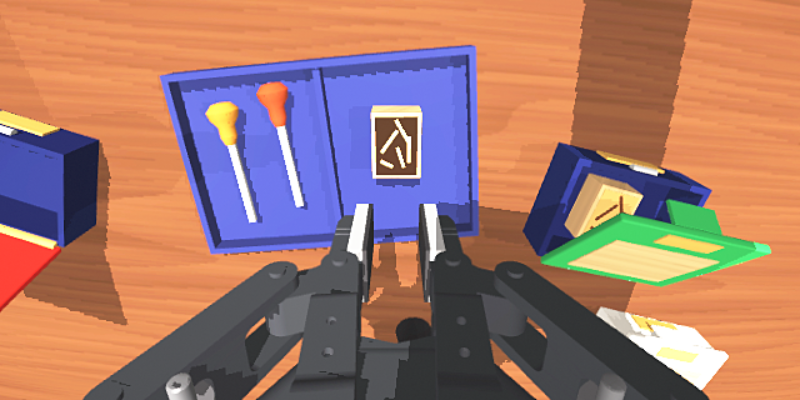

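Run:
```python
from meas import *
w=np.load("pics/g1.npy"); m=near(w,490,66,60)&(w[...,2]>20)&(w[...,2]<32); m,c,a=big(m); P=w[m]; print("wrist",c,a,np.median(P[:,2]),rect(P))
im=cv2.cvtColor(cv2.imread("pics/top0.png"),cv2.COLOR_BGR2RGB); w=cloud("top",np.load("pics/top0.npy"))
m=near(w,490,66,60)&(w[...,2]>22)&(w[...,2]<34); m,c,a=big(m); P=w[m]; print("top",c,a,np.median(P[:,2]),rect(P))
w=cloud("scene",np.load("pics/scene0.npy")); m=near(w,490,66,60)&(w[...,2]>22)&(w[...,2]<34); m,c,a=big(m); P=w[m]; print("scene",c,a,np.median(P[:,2]),rect(P))
# where are the fingertips per wrist depth
w=np.load("pics/g1.npy"); s=sensors.read_state(); g=(w[...,2]>40)&near(w,489,66,45)
P=w[g]; print("fingers",np.percentile(P,[1,50,99],axis=0)); print(s["eef_rot"],s["grip_width"],s["eef_pos"])
# reconstruct: lowest points
L=P[P[:,2]<np.percentile(P[:,2],3)]; print(L.mean(0),L.min(0),L.max(0))
```

```text
wrist [316.71 194.73] 2192 28.86471983055504 ((490.5003967285156, 66.37025451660156), (50.55036926269531, 35.88382339477539), 3.9106388092041016)
top [275.73 242.32] 365 27.451270284460115 ((491.3778076171875, 65.55506896972656), (49.78612518310547, 36.05229187011719), 1.9182392358779907)
scene [356.36 184.33] 228 28.573091186255027 ((491.26727294921875, 65.61573791503906), (51.64665222167969, 36.040626525878906), 5.289639472961426)
fingers [[469.53  21.93 144.48]
 [479.31  64.97 205.66]
 [502.28 109.83 230.74]]
[[-1.   -0.07 -0.  ]
 [-0.07  1.    0.  ]
 [ 0.    0.   -1.  ]] 19.94849707030036 [489.01  66.23 128.5 ]
[482.67  65.47 146.5 ] [477.11  41.98 135.28] [501.88  89.23 153.37]
```

Run:
```python
from h import *
s=sensors.read_state(); im,d=optics.grab_frame("scene"); w=cloud("scene",d)
g=(np.hypot(w[...,0]-489,w[...,1]-66)<40)&(w[...,2]>50); P=w[g]; print(s["eef_pos"],s["q"],len(P),np.sort(P[:,2])[:40:4].round(1)); L=P[P[:,2]<P[:,2].min()+15]; print(L.mean(0),L.min(0),L.max(0))
v,u=np.where(g); print(u.min(),u.max(),v.min(),v.max())
c=im[80:230,250:450]; cv2.imwrite("pics/s2.png",cv2.resize(c,None,fx=4,fy=4)[...,::-1])
```

```text
[489.0112898   66.22890953 128.4993112 ] [-4.09654342e-02  1.42782522e-01  1.83285468e+00  1.02460482e-06
  1.16909369e+00 -1.68325117e+00] 4528 [134.6 137.7 139.  140.8 142.6 143.4 144.4 144.6 145.8 147.2]
[494.1589996   66.39076619 143.9099189 ] [474.63164663  42.44469415 134.61400347] [501.49687163  88.08126033 149.59762374]
346 401 0 155
```

View pics/s2.png

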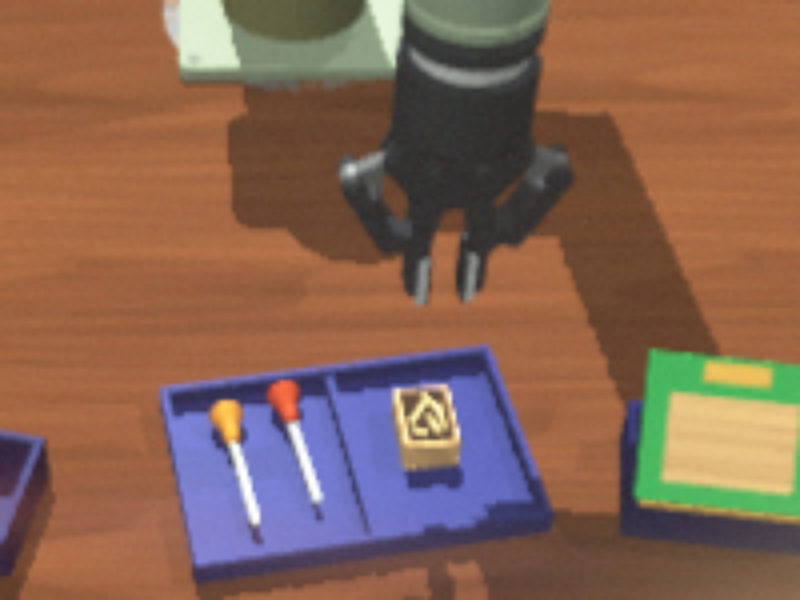

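The wrist and scene depth both put the fingertips about 10 mm behind the reported TCP, not 25 mm ahead of it. So the first grasp closed above the block, which is untouched at (490.5,66.3). I'll correct by about 35 mm and descend guarded.

Run:
```python
from h import *
np.set_printoptions(precision=2,suppress=True)
b=[490.9,66.2]; 
ctrl.gripper_to(54,30)
ctrl.move_l([*b,25],vel=150,threshold=8)
hit=ctrl.move_l([*b,-3],vel=50,threshold=6)
s=sensors.read_state(); print("hit",hit,s["eef_pos"],s["force"])
if hit: ctrl.move_l([*b,s["eef_pos"][2]+3],vel=50)
ctrl.gripper_to(20,35); ctrl.hold(.1); s=sensors.read_state(); print(s["eef_pos"],s["grip_width"],s["grasp_force"],s["force"])
if s["grip_width"]>30:
    ctrl.move_l([*b,90],vel=150); ctrl.hold(.1);s=sensors.read_state(); print(s["eef_pos"],s["grip_width"],s["grasp_force"],s["force"])
im,w=wrist("g2")
p=optics.camera_params("wrist"); R=np.array(s["eef_rot"]); L=(w-np.array(s["eef_pos"]))@R
g=(abs(L[...,0])<60)&(abs(L[...,1])<16)&(L[...,2]<40)&(L[...,2]>-40); P=L[g]; print(len(P),np.percentile(P,[2,50,98],axis=0),sensors.read_state()["t"])
```

```text
hit True [489.76  66.22  -4.03] [-1.48 -0.05  3.51]
[490.88  66.2   -1.09] 34.958523866114 35.705374521730846 [1.14 0.19 0.66]
[489.48  66.25  88.51] 35.26885889981829 35.16492784023285 [-0.11  0.49 -0.68]
7173 [[-23.22 -15.39 -31.27]
 [  7.64   0.16 -30.  ]
 [ 25.17  15.37 -11.05]] 10.95
```

Run:
```python
from h import *
np.set_printoptions(precision=2,suppress=True)
yw=np.radians(-13.5); c=np.array([538.7,-240.8])+np.array([np.cos(yw),np.sin(yw)])*-4; R=down(np.pi+yw)
ctrl.move_ptp([*c,100],R); s=sensors.read_state(); print(s["grip_width"],s["eef_pos"])
ctrl.move_l([*c,20],vel=130,threshold=8)
hit=ctrl.move_l([*c,0],vel=50,threshold=5); s=sensors.read_state(); print(hit,s["eef_pos"],s["force"],s["grip_width"])
ctrl.gripper_to(50); ctrl.move_l([*c,130],vel=180)
im,w=wrist("p1"); print(sensors.read_state()["t"])
from meas import near,big,rect
m=near(w,*c,45)&(w[...,2]>24)&(w[...,2]<32); m,cc,a=big(m); P=w[m]; print(cc,a,np.median(P[:,2]),rect(P))
```

```text
35.48618076448069 [ 534.56 -238.41   99.5 ]
True [ 534.33 -239.63   -1.09] [-0.32  0.36  3.28] 35.0510590964525
14.5833
[316.07 194.5 ] 2131 28.904872080688918 ((533.7044677734375, -239.554443359375), (35.89103698730469, 49.74382781982422), 76.90062713623047)
```

View pics/p1.png

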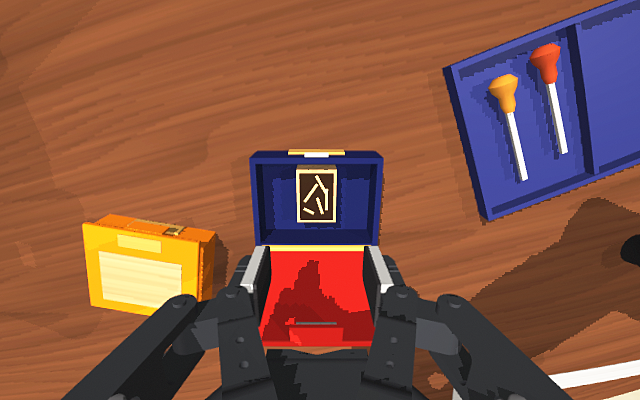

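The block lies flat, picture up, inside the red box at pixel (316,195), measured at (533.7,-239.6) with its top at z ≈ 28.9. Next I sweep the red cover shut from behind and then press.

```bash
cat > lid.py <<'E'
from h import *
np.set_printoptions(precision=2,suppress=True)
TIP=-10.  # measured fingertip z in the tool frame, jaws shut
class Lid:
    def __init__(s,c,yaw): s.c=np.array(c); s.ex=np.array([np.cos(yaw),np.sin(yaw)]); s.R=down(np.pi+yaw)
    def tcp(s,x,z): return np.r_[s.c+s.ex*x, z+TIP]           # tip centre at box-frame x, height z
    def go(s,x,z,vel=100,th=None):
        r=ctrl.move_l(s.tcp(x,z),vel=vel,threshold=th); return r
    def arc(s,th,r=76): return 42-r*np.cos(th)+6*np.sin(th)+11, 36.5+r*np.sin(th)+6*np.cos(th)
    def sweep(s,t0,t1,n):
        for t in np.linspace(t0,t1,n):
            h=s.go(*s.arc(t),vel=90,th=30); st=sensors.read_state(); print("th %.2f"%t,h,st["eef_pos"],st["force"])
            if h: return False
        return True
    def press(s):
        s.go(42-78,62,120); h=s.go(42-78,48,80,25); print("touch",h)
        h=s.go(42-78,40.5,20,28); st=sensors.read_state(); print("press",h,st["eef_pos"][2]-TIP,st["force"])
red=Lid([538.7,-240.8],np.radians(-13.5)); grn=Lid([536.7,244.9],np.radians(-9.3))
E
python3 - <<'E'
from lid import *
print([red.solve if 0 else ctrl.solve_ik(red.tcp(*red.arc(t)),red.R) is not None for t in(1.75,1.2,.6,.1)])
ctrl.gripper_to(0)
red.go(0,195,200); red.go(100,195,200); 
print(red.go(100,108,150,10))
if red.sweep(1.8,.15,9): red.go(*np.add(red.arc(.15),(0,20)),vel=120); wrist("r1")
print(sensors.read_state()["t"],sensors.read_state()["grip_width"])
E
```

```text
[True, True, True, True]
False
th 1.80 False [ 613.43 -259.01  100.61] [-0.47 -0.16  0.69]
th 1.59 False [ 598.08 -255.15  102.64] [0.5  0.01 0.31]
th 1.39 False [ 582.57 -251.31  102.21] [ 0.22 -0.59 -0.36]
th 1.18 False [ 567.52 -247.67   98.86] [ 0.69  0.23 -0.21]
th 0.97 False [ 553.52 -244.3    92.56] [ 0.38  0.18 -0.38]
th 0.77 False [ 540.97 -241.25   83.37] [-0.38  0.    0.35]
th 0.56 False [ 530.38 -238.62   71.64] [ 1.14 -0.76  0.44]
th 0.36 False [ 522.43 -236.69   58.05] [-0.48  0.62  0.85]
th 0.15 False [ 517.82 -235.73   43.7 ] [ 1.08 -0.29  0.43]
20.3083 -0.0004745450495992196
```

Run:
```python
from meas import *
im=cv2.cvtColor(cv2.imread("pics/r1.png"),cv2.COLOR_BGR2RGB);H=hsv(im).astype(int);h,s=H[...,0],H[...,1];w=np.load("pics/r1.npy")
m,c,a=big(((h<6)|(h>174))&(s>120)&near(w,545,-240,110)&(w[...,2]<140)); print(c,a); cover(w[m],"red")
```

```text
[316.49 225.32] 8735
red plane n [ 0.08 -0.02  1.  ] c [ 512.75 -234.17   49.12] rms 0.530297084961627 7432 tilt 0.08607882275317456 az -13.29132218934128 zrange 43.70670572963489 52.23410920469157
```

The red cover is down on its catch (tilt 0.086). Now press it, then check.

```bash
cat > chk.py <<'E'
from lid import *
from meas import near,big,cover
def chk(b,tag,col):
    im,w=wrist(tag);H=hsv(im).astype(int);h,s=H[...,0],H[...,1]
    k=((h<6)|(h>174)) if col=="red" else (h>45)&(h<80)
    m,c,a=big(k&(s>120)&near(w,*b.c,110)&(w[...,2]<140)); print(c,a); return cover(w[m],col)
E
python3 - <<'E'
from chk import *
red.press(); red.go(42-78,75,150); chk(red,"r2","red"); print(sensors.read_state()["t"])
E
```

```text
touch False
press True 46.995878436774575 [-1.63  1.92  8.81]
[316.41 237.48] 7179
red plane n [-0.  0.  1.] c [ 509.4  -233.88   43.07] rms 0.5664112705067071 6222 tilt 0.0015564016497429999 az 140.34874180628077 zrange 41.53850691562583 44.54242102730264
21.6417
```

Red is shut (tilt 0.002, outer face at 43 mm). Now the green cover.

Run:
```python
from chk import *
red.go(-36,150,200)
x,z=grn.arc(.95); ctrl.move_ptp(grn.tcp(x,150),grn.R); grn.go(x,z+5,150,15)
if grn.sweep(.9,.15,5):
    x,z=grn.arc(.15); grn.go(x,z+20,120); chk(grn,"n1","green")
    grn.press(); grn.go(42-78,75,150); chk(grn,"n2","green")
print(sensors.read_state()["t"])
```

```text
th 0.90 False [546.95 243.25  90.06] [0.16 0.23 0.  ]
th 0.71 False [535.4  245.04  80.44] [ 0.52 -0.16  0.22]
th 0.53 False [526.21 246.36  69.1 ] [ 0.3  -0.29 -0.12]
th 0.34 False [519.47 247.43  56.68] [ 0.01  1.01 -0.17]
th 0.15 False [515.6  248.31  43.77] [-0.07  0.88 -0.06]
[316.08 225.79] 8685
green plane n [ 0.08 -0.01  1.  ] c [511.2  249.39  49.12] rms 0.5308784349514104 7479 tilt 0.08394673227417625 az -9.132505429213062 zrange 44.221145213388375 51.95824740400361
touch False
press True 46.99221794068662 [-2.97 -0.91  8.58]
[316.5  237.76] 7084
green plane n [-0.01  0.    1.  ] c [505.62 250.18  43.11] rms 0.5385275398992211 5759 tilt 0.010464933884900239 az 168.49137129929477 zrange 41.4290796804372 44.63611163392334
27.5417
```

Both read shut. I'll raise the arm clear and check everything from above before handing in.

Run:
```python
from chk import *
grn.go(-36,180,150); ctrl.move_ptp([430,60,260],down(np.pi)); ctrl.hold(.5)
im,w=wrist("fin")
H=hsv(im).astype(int);h,s=H[...,0],H[...,1]
for b,k in((red,(h<6)|(h>174)),(grn,(h>45)&(h<80))):
    m=k&(s>120)&near(w,*b.c,75)&(w[...,2]>20)
    if m.sum()>50: m,c,a=big(m); cover(w[m],str(c))
im2,_=optics.grab_frame("scene")
cv2.imwrite("pics/fin.png",cv2.resize(np.vstack([im[20:260],im2[100:340]]),(640,480))[...,::-1]); print(sensors.read_state()["t"])
```

```text
[108.6 232.9] plane n [-0.01  0.    1.  ] c [ 526.64 -235.95   43.2 ] rms 0.598434525263678 1734 tilt 0.006919831738294953 az 163.33779156998492 zrange 41.482578217251074 44.880631954830676
[447.19 233.15] plane n [-0.  0.  1.] c [526.18 242.45  42.94] rms 0.6228056195511903 2025 tilt 0.0019335913886351086 az 138.82426755852416 zrange 41.377603909192004 44.51938895619159
29.8833
```

View pics/fin.png

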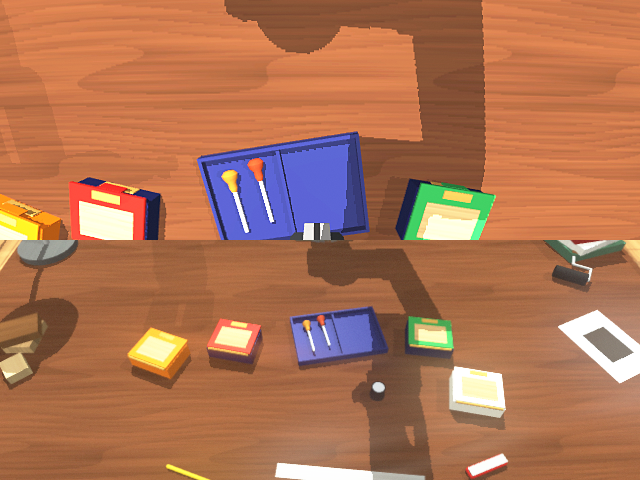

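Both covers are flat shut: red at (110,210) in the upper picture and green at (447,210). The +y tray compartment is empty, and the gravers and the loupe (378,388) are where they were.

```bash
python3 -c "
from plant import ctrl
print(ctrl.finish_job())"
```

```text
the job is handed in; nothing more can be done
None
```

The job is handed in at about 30 s of the 58 s allowed: the block was laid flat, picture up, in the red box, and both covers are snapped shut (final tilt under 0.01 rad). The first grasp closed just above the block without moving it; the second worked, and the gravers and loupe were not touched.

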